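Move the vitamin row into the organizer in reverse order

TASK

The user reads the vitamin row from the far side of the ledge, so move all four containers from the dark wooden rack into the open compartments of the white organizer in reverse order: seen from the robot, the container that is leftmost in the wooden rack goes into the rightmost compartment, the second from the left into the second from the right, and so on. Keep every container upright, stand each one down on the floor of its own compartment, and leave them all released and still.

Things in the scene. Friction and masses are not known exactly. Their poses are not given: they have to be found in the camera images.
- old_rack: Fixed dark wooden rack, 68 x 260 mm: four square places in a row along its y axis, centres at x 0, y +96, +32, -32, -96 mm; each 60 x 60 mm inside, walls 4 mm thick, 12 mm high, floor 4 mm plus a 4 mm cork pad. Origin: centre of its underside, on the ledge. Its +y end is always its left end seen from the robot (turned at most 9 degrees).
- organizer: Fixed white plastic organizer, 68 x 260 mm: four empty compartments in a row along its y axis, centres at x 0, y +96, +32, -32, -96 mm; each 60 x 60 mm inside, walls 4 mm thick, 14 mm high, floor 6 mm. Clear fixed lids hang open on both long sides, to 64 mm from the centre line, below 16 mm. Origin: centre of underside, on the ledge. +y: its left end seen from the robot (turned at most 9 degrees).
- tube: Tablet tube, loose, upright: plain aluminium cylinder, diameter 32 mm, 78 mm tall with its white cap. Origin at the centre of its underside, z up.
- jar: Squat round amber glass jar with a flat white lid, loose, upright: diameter 42 mm, 56 mm tall; straight glass side up to 40 mm, lid (41 mm diameter) from 43 mm up. Origin at the centre of its underside, z up.
- pot: Square white plastic pot, loose, upright: 38 x 38 mm, 54 mm tall plus a 34 mm square grey lid to 64 mm. Origin at the centre of its underside, z up, x and y square to its sides; at the start turned at most 9 degrees from the rack.
- dropper: Amber glass dropper bottle, loose, upright: round body, diameter 34 mm, straight up to 44 mm, then a shoulder, a narrow black collar (19 mm) and a rubber bulb (12 mm) up to 74 mm. Grip the glass body. Origin at the centre of its underside, z up.
- pad_tube: Cork pad, 56 x 56 x 4 mm, fixed in the wooden rack under the tablet tube at the start (four alike pads; this one marks the place where the tablet tube began, and stays there). Origin at the centre of its underside, on the rack's floor (4 mm above the ledge); its top is 8 mm above the ledge.
- pad_jar: Cork pad, 56 x 56 x 4 mm, fixed in the wooden rack under the jar at the start (four alike pads; this one marks the place where the jar began, and stays there). Origin at the centre of its underside, on the rack's floor (4 mm above the ledge); its top is 8 mm above the ledge.
- pad_pot: Cork pad, 56 x 56 x 4 mm, fixed in the wooden rack under the square pot at the start (four alike pads; this one marks the place where the square pot began, and stays there). Origin at the centre of its underside, on the rack's floor (4 mm above the ledge); its top is 8 mm above the ledge.
- pad_dropper: Cork pad, 56 x 56 x 4 mm, fixed in the wooden rack under the dropper bottle at the start (four alike pads; this one marks the place where the dropper bottle began, and stays there). Origin at the centre of its underside, on the rack's floor (4 mm above the ledge); its top is 8 mm above the ledge.
Not all that is in view belongs to the job. Leave any yellow look-alike of the dropper alone.

How it is judged:
At the end, for the whole second after the job is handed in: Each container stands upright (within 0.12 rad), at rest, on the floor of the compartment that mirrors its starting place (left-to-right order reversed), its centre within 15.5 mm in x and y of the compartment's centre, its underside 2 to 11 mm above the organizer's underside (x of tube in the frame of organizer between -0.0155 and 0.0155 m and z of tube in the frame of organizer between 0.002 and 0.011 m and angle between each of tube, jar, pot, dropper's own z axis and vertical below 0.12 rad and linear speed of each of tube, jar, pot, dropper below 0.02 m/s and angular speed of each of tube, jar, pot, dropper below 0.2 rad/s and ((y of pad_tube in the frame of old_rack between 0.08 and 0.112 m and y of tube in the frame of organizer between -0.1115 and -0.0805 m) or (y of pad_tube in the frame of old_rack between 0.016 and 0.048 m and y of tube in the frame of organizer between -0.0475 and -0.0165 m) or (y of pad_tube in the frame of old_rack between -0.048 and -0.016 m and y of tube in the frame of organizer between 0.0165 and 0.0475 m) or (y of pad_tube in the frame of old_rack between -0.112 and -0.08 m and y of tube in the frame of organizer between 0.0805 and 0.1115 m)) and x of jar in the frame of organizer between -0.0155 and 0.0155 m and z of jar in the frame of organizer between 0.002 and 0.011 m and ((y of pad_jar in the frame of old_rack between 0.08 and 0.112 m and y of jar in the frame of organizer between -0.1115 and -0.0805 m) or (y of pad_jar in the frame of old_rack between 0.016 and 0.048 m and y of jar in the frame of organizer between -0.0475 and -0.0165 m) or (y of pad_jar in the frame of old_rack between -0.048 and -0.016 m and y of jar in the frame of organizer between 0.0165 and 0.0475 m) or (y of pad_jar in the frame of old_rack between -0.112 and -0.08 m and y of jar in the frame of organizer between 0.0805 and 0.1115 m)) and x of pot in the frame of organizer between -0.0155 and 0.0155 m and z of pot in the frame of organizer between 0.002 and 0.011 m and ((y of pad_pot in the frame of old_rack between 0.08 and 0.112 m and y of pot in the frame of organizer between -0.1115 and -0.0805 m) or (y of pad_pot in the frame of old_rack between 0.016 and 0.048 m and y of pot in the frame of organizer between -0.0475 and -0.0165 m) or (y of pad_pot in the frame of old_rack between -0.048 and -0.016 m and y of pot in the frame of organizer between 0.0165 and 0.0475 m) or (y of pad_pot in the frame of old_rack between -0.112 and -0.08 m and y of pot in the frame of organizer between 0.0805 and 0.1115 m)) and x of dropper in the frame of organizer between -0.0155 and 0.0155 m and z of dropper in the frame of organizer between 0.002 and 0.011 m and ((y of pad_dropper in the frame of old_rack between 0.08 and 0.112 m and y of dropper in the frame of organizer between -0.1115 and -0.0805 m) or (y of pad_dropper in the frame of old_rack between 0.016 and 0.048 m and y of dropper in the frame of organizer between -0.0475 and -0.0165 m) or (y of pad_dropper in the frame of old_rack between -0.048 and -0.016 m and y of dropper in the frame of organizer between 0.0165 and 0.0475 m) or (y of pad_dropper in the frame of old_rack between -0.112 and -0.08 m and y of dropper in the frame of organizer between 0.0805 and 0.1115 m))); the robot touches nothing.
It fails at once if a container is tipped over (more than 0.7 rad from upright) (angle between any of tube, jar, pot, dropper's own z axis and vertical above 0.7 rad).
It also fails if it takes over 115 s, if anything falls off the work surface, if the arm or the gripper's body presses on something with over 40 N, if the wrist force passes 120 N, or if a joint passes its speed limit or range.

ROBOT

A 7-joint arm with a two-finger parallel gripper is mounted at the origin on the work surface. World frame = base frame: x ahead of the robot, y to its left, z up, the work surface at z = 0. Lengths are in m, angles in rad, forces in N, time in s.
With the tool pointing down it reaches from about 0.4 to 0.875 m from the base axis. Payload 19.3 kg.
Tool frame: the origin (TCP) lies at the very end of the fingers, on their centre line; the grasp point (between the pads) lies 19 mm behind it; z points along the fingers, y is the direction in which the jaws open and shut (so a half turn about z gives the same grasp; the last joint's range is limited). The gripper opens to 85 mm and grips with 20 to 120 N. Pads are 22 mm wide; open, the fingers measure 114 mm over their backs; the gripper's body (76 mm by 85 mm) begins 54 mm behind the grasp point. The pads swing forward as they close: fully open they stand 13 mm farther back than shut.
Start: joints at [1.163, 0.521, -0.036, 1.599, 0.021, 1.021, -0.113], TCP at [0.207, -0.59, 0.231] pointing down, gripper open.
Joint ranges: [-2.91, 2.91], [-0.3, 2.13], [-1.5, 1.42], [0.17, 2.43], [-1.26, 4.41], [0.16, 1.93], [-2.52, 2.52]. Speed limits (rad/s): [1.89, 1.89, 2.39, 2.39, 3.01, 3.01, 3.01].

INTERFACE

Orientations are given as [roll, pitch, yaw] about the fixed x, y, z axes, in that order (R = Rz(yaw) Ry(pitch) Rx(roll)).
In Python, from workcell import bot gives the robot as it stands.
- The arm moves only by the tool apply_moves, never from a script. Its argument "commands" is a list of rows, each an object with "travel": the shift along the tool's x, y, z in m, a list of three; "twist": the turn, a rotation vector about the tool's x, y, z in degrees, a list of three; "claw": the finger opening in m, from 0 to 0.0854. A call has 1 to 10 rows; each row is the pose to reach, as a shift and turn from the pose commanded when the call began, along the tool's axes at that moment; what a row does not reach only later rows make up. A row lasts 1/10 s, in which the tool goes at most 50 mm and 8.59 degrees, less where a joint would pass 70% of its speed; a pose out of reach is approached as far as the arm can. A call with a gripper value outside its range is refused whole. The fingers move at their own pace and stop on an object; "force" is the grip in N (left out, the last holds). Time passes only in rows, so rows that repeat a pose let the fingers close. It gives the time, the measured TCP pose, the force and the opening at its end, in the units of the state.
- bot.observe(): the state, without advancing time (a new reading comes with each control period).
- bot.grab_frame(name): name is "side" or "top" or "wrist"; returns a dict with "frame" (420x560x3 uint8, blue, green, red), "fx", "fy", "cx", "cy" (pixels), "pose" (4x4, takes a point from camera to world coordinates); the wrist camera has in their place "tool_from_camera" (4x4, takes a point from camera to tool coordinates, whose origin is the TCP and whose axes are the flange's). Camera axes: x right, y up, looking along -z (the intrinsics and any distortion apply to the point x, -y, -z); pixel columns grow to the right and rows downward; lengths in m; the calibration is good to about 2 mm. A picture is of the moment at which its call begins: read the wrist's pose just before it. There is no depth.
- bot.job_done(): hands the job in, once; it reports no verdict.
The state is a dict: "clock": time; "qpos": joint angles; "qd": joint speeds; "joint_efforts": joint torques, N m; "position": TCP position; "tool_rot": TCP orientation; "force": force on the tool from outside, world axes, zero at the start; "moment": the same for the moment, N m; "grip_width": finger opening in m.
Only numpy, scipy, OpenCV 4.12 (cv2) and the standard library are available. Lean on these libraries where they do the work, as an engineer would, in place of code of your own. Each camera call takes 0.05 s, during which the arm holds its last target.

## Working session

There is one attempt and no reset: what is moved stays moved. The work goes in short steps, Python scripts to look and compute and a tool call to move; the robot and the scene stay as the last step left them, time stands still between calls to the robot, and variables do not carry over. Pictures are saved under pics/ and viewed, and the job is handed in when it is done.

Besides the shell and the picture viewer there is one more tool, called after ">>>" by a JSON object that holds its "method" and its "body". apply_moves: Moves the arm, as the interface text tells. Its arguments: {"type":"object","properties":{"commands":{"type":"array"},"force":{"type":"number"}},"required":["commands"]}

```bash
ls; mkdir -p pics
python3 - <<'E'
from workcell import bot
import cv2,numpy as np
np.set_printoptions(precision=4,suppress=True)
s=bot.observe();print(s)
for n in ["side","top","wrist"]:
    f=bot.grab_frame(n);cv2.imwrite(f"pics/{n}0.png",f["frame"])
    print(n,{k:v for k,v in f.items() if k!="frame"})
E
```

```text
pics
{'clock': 0.0, 'qpos': array([ 1.1628,  0.522 , -0.0363,  1.6   ,  0.0212,  1.0211, -0.1128]), 'qd': array([ 0.0007, -0.0007, -0.001 ,  0.0015,  0.0025, -0.0008,  0.0015]), 'joint_efforts': array([ -0.0005, -92.7107,   1.9794, -36.9933,   0.0178,   0.0081,
        -0.0001]), 'position': array([ 0.207 , -0.5894,  0.2307]), 'tool_rot': array([-3.1405,  0.    ,  0.3378]), 'force': array([ 0.4895, -0.142 ,  0.1189]), 'moment': array([ 0.0037, -0.0032, -0.0079]), 'grip_width': 0.08518410723463889}
side {'fx': 391.42015634608424, 'fy': 391.42015634608424, 'cx': 291.66903050499667, 'cy': 205.4891840946917, 'pose': array([[-0.8846,  0.2323, -0.4043,  0.248 ],
       [-0.4662, -0.4206,  0.7783,  0.4593],
       [ 0.0108,  0.877 ,  0.4803,  0.3485],
       [ 0.    ,  0.    ,  0.    ,  1.    ]])}
top {'fx': 406.63035289973357, 'fy': 406.63035289973357, 'cx': 282.5310666215117, 'cy': 207.9750255761507, 'pose': array([[-0.0145,  0.9955, -0.0937,  0.4315],
       [-0.9999, -0.0139,  0.0068, -0.032 ],
       [ 0.0055,  0.0938,  0.9956,  0.6813],
       [ 0.    ,  0.    ,  0.    ,  1.    ]])}
wrist {'fx': 318.0864067680629, 'fy': 318.0864067680629, 'cx': 280.97396572294707, 'cy': 208.96810623981378, 'tool_from_camera': array([[ 0.0001,  0.9531,  0.3026,  0.0768],
       [ 1.    ,  0.0001, -0.0007,  0.0017],
       [-0.0007,  0.3026, -0.9531, -0.142 ],
       [ 0.    ,  0.    ,  0.    ,  1.    ]])}
```

View pics/top0.png

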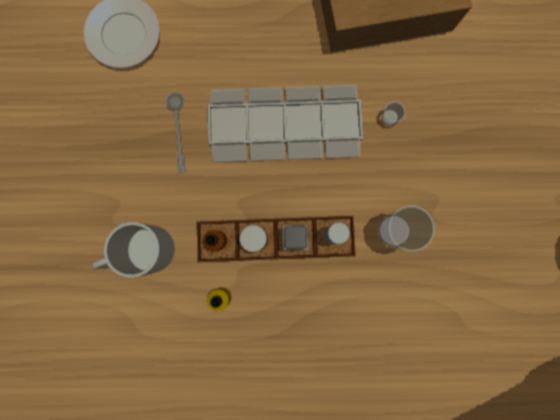

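View pics/side0.png

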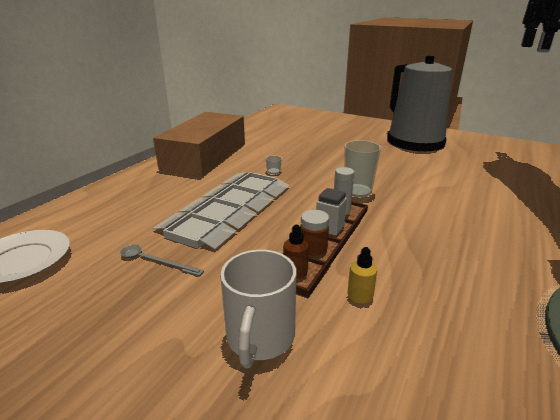

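View pics/wrist0.png

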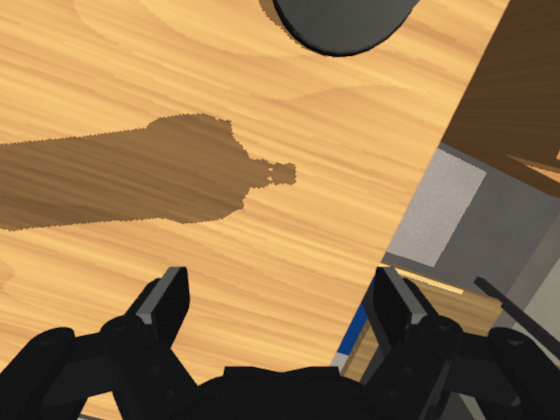

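The top view has +x up and +y left. The rack, left to right, holds the dropper (214,240), jar (253,238), pot (295,237) and tube (338,233). The organizer is at about (285,122), the yellow look-alike at (217,299), and a glass stands right of the tube at (405,230). Next I'll measure by masks.

```bash
cat > h.py <<'E'
import cv2,numpy as np
np.set_printoptions(precision=4,suppress=True)
def ray(f,u,v,pose=None):
    P=f["pose"] if pose is None else pose
    d=np.array([(u-f["cx"])/f["fx"],-(v-f["cy"])/f["fy"],-1.0])
    return P[:3,3],P[:3,:3]@d
def onz(f,u,v,z,pose=None):
    o,d=ray(f,u,v,pose); t=(z-o[2])/d[2]; return (o+t*d)
def proj(f,p):
    P=f["pose"];q=P[:3,:3].T@(np.array(p)-P[:3,3]);return f["cx"]+f["fx"]*q[0]/-q[2], f["cy"]-f["fy"]*q[1]/-q[2]
E
python3 - <<'E'
import pickle,cv2
from workcell import bot
f=bot.grab_frame("top");g=bot.grab_frame("side");pickle.dump((f,g),open("f0.pkl","wb"))
im=f["frame"]
cv2.imwrite("pics/topz.png",cv2.resize(im[75:265,185:425],None,fx=3.3,fy=3.15,interpolation=cv2.INTER_CUBIC))
gi=g["frame"]
cv2.imwrite("pics/sidez.png",cv2.resize(gi[140:320,150:400],None,fx=3.2,fy=3.2,interpolation=cv2.INTER_CUBIC))
E
```

```text
(no output)
```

View pics/topz.png

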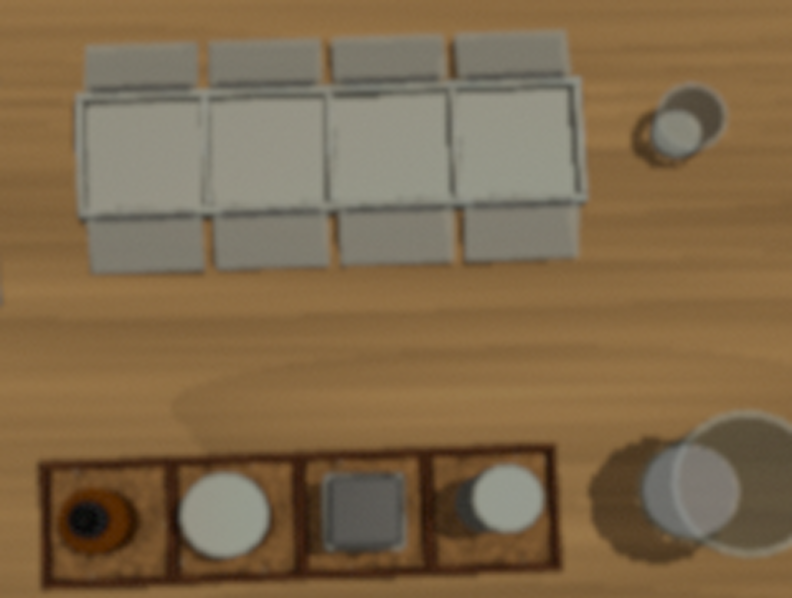

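View pics/sidez.png

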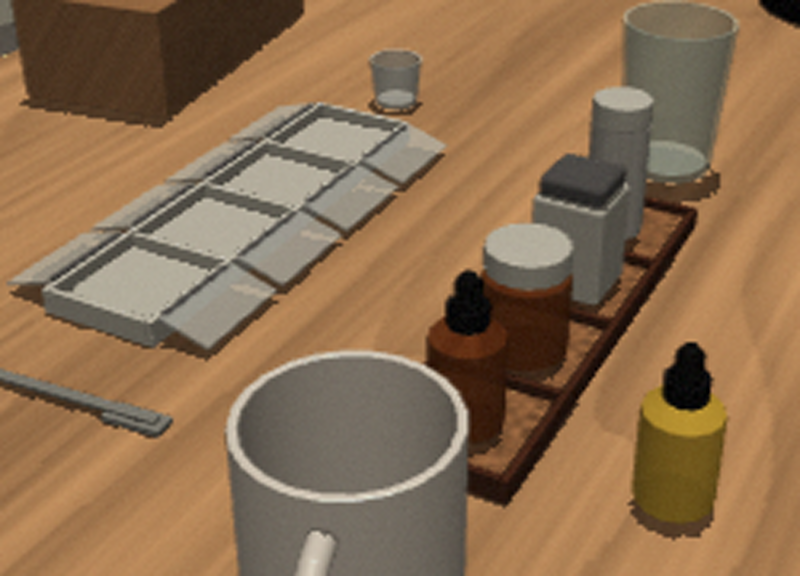

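Run:
```python
import pickle
from h import *
f,g=pickle.load(open("f0.pkl","rb"))
sx,sy=3.3,3.15
def w(u,v,z): return onz(f,185+(u+.5)/sx-.5,75+(v+.5)/sy-.5,z)
for nm,c,z in [("rack",[(39,463),(555,446),(562,570),(44,588)],.012),("org",[(76,94),(579,78),(586,202),(80,218)],.014)]:
    p=np.array([w(*q,z) for q in c]);print(nm,p[:,:2].tolist())
    print(" centre",p.mean(0),"lens",[np.linalg.norm(p[i]-p[(i+1)%4]) for i in range(4)], "yaw",[np.degrees(np.arctan2(-(a-b)[0],(a-b)[1])) for a,b in((p[0],p[1]),(p[3],p[2]))])
# masks
im=f["frame"];hsv=cv2.cvtColor(im,cv2.COLOR_BGR2HSV)
def blobs(mask,x0,x1,y0,y1):
    m=np.zeros_like(mask);m[y0:y1,x0:x1]=mask[y0:y1,x0:x1]
    n,l,st,ce=cv2.connectedComponentsWithStats(m)
    cs=[]
    for i in range(1,n):
        if st[i,4]>40:
            k,_=cv2.findContours((l==i).astype('uint8'),cv2.RETR_EXTERNAL,cv2.CHAIN_APPROX_NONE)
            print("  ",st[i],ce[i],cv2.minAreaRect(k[0]))
white=((hsv[...,1]<45)&(hsv[...,2]>110)).astype('uint8')
grey=((hsv[...,1]<60)&(hsv[...,2]>60)).astype('uint8')
black=(hsv[...,2]<40).astype('uint8')
print("jar/tube white");blobs(white,235,355,215,255)
print("grey pot");blobs(grey,280,312,218,255)
print("black");blobs(black,195,235,225,255)
def rep(n,u,v,z):
    print(n,onz(f,u,v,z))
```

```text
rack [[0.47387317380277116, 0.10537331656703537], [0.4791426914505176, -0.15251478096799384], [0.4145217303514175, -0.15400433008748843], [0.4090149706322645, 0.10256020103238007]]
 centre [ 0.4441 -0.0246  0.012 ] lens [np.float64(0.25794192886476724), np.float64(0.06463812628743809), np.float64(0.2566236213433254), np.float64(0.06491918158385887)] yaw [np.float64(1.1705817955418012), np.float64(1.2295762489255158)]
org [[0.6713852777476219, 0.087123447481371], [0.6770000802195855, -0.1705688884878469], [0.60896024836571, -0.1719247097090435], [0.60364085438085, 0.08491429858276688]]
 centre [ 0.6402 -0.0426  0.014 ] lens [np.float64(0.2577534985680533), np.float64(0.06805333915310464), np.float64(0.25689408738366637), np.float64(0.06778043402157169)] yaw [np.float64(1.248207820693648), np.float64(1.186483549676755)]
jar/tube white
   [329 223  20  21 339] [338.5103 232.7758] ((338.5, 233.0), (20.0, 19.0), 90.0)
   [240 226  26  26 537] [252.6667 238.1825] ((252.5, 238.5), (25.0, 25.0), 90.0)
grey pot
   [283 226  25  24 562] [294.7011 237.1601] ((295.0, 237.5), (23.0, 24.0), 90.0)
black
   [206 235  12  10  96] [211.1354 239.5417] ((211.5, 239.5), (9.0, 11.0), 90.0)
```

Run:
```python
import pickle
from h import *
f,g=pickle.load(open("f0.pkl","rb"))
T={"tube":(338.51,232.78,.086),"jar":(252.67,238.18,.064),"pot":(294.9,237.3,.066),"dropper":(211.2,239.5,.078)}
c=np.array([.4441,-.0246]);a=np.radians(1.2);ax=np.array([np.cos(a),np.sin(a)]);ay=np.array([-np.sin(a),np.cos(a)])
for n,(u,v,z) in T.items():
    p=onz(f,u,v,z);print(n,p,"rack frame",(p[:2]-c)@ax,(p[:2]-c)@ay, "side px of centre top",proj(g,p))
o=np.array([.6402,-.0426])
for y in(.096,.032,-.032,-.096):print(y,o+y*ay, "side", proj(g,[*(o+y*ay),.006]))
gl=onz(f,411,229,.1);print("glass rim z .1?",gl,onz(f,395,232,.002), onz(f,393,113,.03))
gi=g["frame"].copy()
for n,(u,v,z) in T.items():
    q=proj(g,onz(f,u,v,z));cv2.circle(gi,(int(round(q[0])),int(round(q[1]))),1,(0,0,255),-1)
for y in(.096,.032,-.032,-.096):
    q=proj(g,[*(o+y*ay),.006]);cv2.circle(gi,(int(round(q[0])),int(round(q[1]))),1,(0,0,255),-1)
cv2.imwrite("pics/sidem.png",cv2.resize(gi[140:320,150:400],None,fx=3.2,fy=3.2,interpolation=cv2.INTER_CUBIC))
```

```text
tube [ 0.4499 -0.1175  0.086 ] rack frame 0.00387995220207397 -0.09297319425347987 side px of centre top (np.float64(343.77804996886755), np.float64(170.1658849469718))
jar [0.4443 0.0096 0.064 ] rack frame 0.0009262162771389815 0.03419533555120401 side px of centre top (np.float64(314.42282977266535), np.float64(215.71635968189617))
pot [ 0.4447 -0.0543  0.066 ] rack frame -4.5543495161737094e-05 -0.029672782249034628 side px of centre top (np.float64(331.37595668421613), np.float64(196.63225219154873))
dropper [0.443  0.0699 0.078 ] rack frame 0.0008356490206399137 0.09454308938636947 side px of centre top (np.float64(296.3533819145635), np.float64(227.0568558852447))
0.096 [0.6382 0.0534] side (np.float64(193.75990225563737), np.float64(229.4251667679897))
0.032 [ 0.6395 -0.0106] side (np.float64(217.20242991383165), np.float64(212.1997942069702))
-0.032 [ 0.6409 -0.0746] side (np.float64(237.4504441734069), np.float64(197.3217232784666))
-0.096 [ 0.6422 -0.1386] side (np.float64(255.1152671433073), np.float64(184.34175962789035))
glass rim z .1? [ 0.4534 -0.2194  0.1   ] [ 0.4525 -0.224   0.002 ] [ 0.6474 -0.2207  0.03  ]
```

View pics/sidem.png

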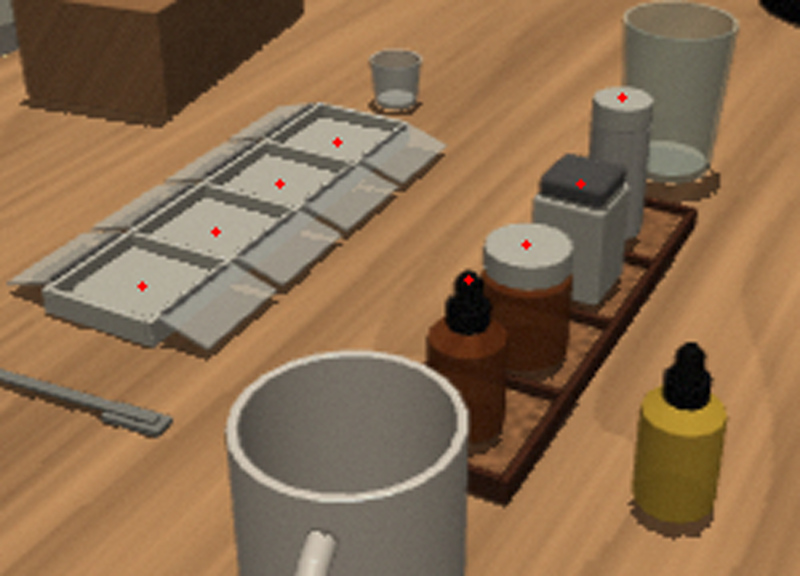

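Run:
```python
import pickle
from h import *
f,g=pickle.load(open("f0.pkl","rb"))
print("kettle base",onz(g,418,140,0),onz(g,390,140,0),onz(g,446,140,0))
p=onz(g,418,140,0)
for z in(.15,.2,.25,.3):print(z,proj(g,[p[0],p[1],z]))
p=onz(g,362,195,0);print("glass",p)
for z in(.08,.1,.12):print(z,proj(g,[.453,-.222,z]))
# plan: displacement in start tool axes
from workcell import bot
s=bot.observe();y=s["tool_rot"][2]
X=np.array([np.cos(y),np.sin(y),0]);Y=np.array([np.sin(y),-np.cos(y),0])
for t in [(.444,.010,.19)]:
    d=np.array(t)-s["position"];print(d@X,d@Y,-d[2],91.2-np.degrees(y))
```

```text
kettle base [ 0.4145 -0.5954  0.    ] [ 0.4807 -0.5579  0.    ] [ 0.3479 -0.6332 -0.    ]
0.15 (np.float64(427.89636002203), np.float64(82.84913381236127))
0.2 (np.float64(431.52542090794464), np.float64(61.891531965217524))
0.25 (np.float64(435.34081636119004), np.float64(39.85785953253003))
0.3 (np.float64(439.3572755739684), np.float64(16.6630563415971))
glass [ 0.4407 -0.2098  0.    ]
0.08 (np.float64(362.0103177481749), np.float64(153.44602614680153))
0.1 (np.float64(363.04776821935354), np.float64(143.39051372493182))
0.12 (np.float64(364.1127932041686), np.float64(133.06773469892025))
0.4222352019830251 -0.4871531835792396 0.041032747341709086 71.84759378816187
```

>>> {"method": "apply_moves", "body": {"commands": [{"travel":[0.016,-0.045,-0.015],"twist":[0,0,-7],"claw":0.085},{"travel":[0.032,-0.09,-0.03],"twist":[0,0,-14],"claw":0.085},{"travel":[0.047,-0.134,-0.045],"twist":[0,0,-21],"claw":0.085},{"travel":[0.063,-0.179,-0.06],"twist":[0,0,-28],"claw":0.085},{"travel":[0.101,-0.211,-0.06],"twist":[0,0,-35],"claw":0.085},{"travel":[0.139,-0.244,-0.06],"twist":[0,0,-42],"claw":0.085},{"travel":[0.177,-0.276,-0.06],"twist":[0,0,-49],"claw":0.085},{"travel":[0.215,-0.309,-0.06],"twist":[0,0,-56],"claw":0.085},{"travel":[0.253,-0.342,-0.06],"twist":[0,0,-64],"claw":0.085},{"travel":[0.291,-0.374,-0.06],"twist":[0,0,-71.85],"claw":0.085}], "force": 40}}

```text
clock: 1.25
position: [0.3581, -0.1389, 0.2916]
tool_rot: [3.141, 0.001, 1.597]
force: [1.8, -1.0, -0.3]
grip_width: 0.0847
```

>>> {"method": "apply_moves", "body": {"commands": [{"travel":[0.045,0.02,0],"twist":[0,0,0],"claw":0.085},{"travel":[0.09,0.04,0],"twist":[0,0,0],"claw":0.085},{"travel":[0.13,0.06,0.02],"twist":[0,0,0],"claw":0.085},{"travel":[0.17,0.08,0.05],"twist":[0,0,0],"claw":0.085},{"travel":[0.2,0.09,0.08],"twist":[0,0,0],"claw":0.085},{"travel":[0.208,0.09,0.12],"twist":[0,0,0],"claw":0.085},{"travel":[0.208,0.09,0.16],"twist":[0,0,0],"claw":0.085},{"travel":[0.208,0.09,0.17],"twist":[0,0,0],"claw":0.085},{"travel":[0.208,0.09,0.17],"twist":[0,0,0],"claw":0.085}]}}

```text
clock: 2.15
position: [0.4427, 0.0691, 0.1209]
tool_rot: [-3.139, 0.0, 1.592]
force: [0.7, -0.2, 0.2]
grip_width: 0.0851
```

```bash
cat > look.py <<'E'
import sys
from workcell import bot
from h import *
tag=sys.argv[1]
s=bot.observe();print(s["clock"],s["position"],s["tool_rot"],s["grip_width"],s["force"])
for n in sys.argv[2:]:
    f=bot.grab_frame(n);cv2.imwrite(f"pics/{n}_{tag}.png",f["frame"])
E
python3 look.py 1 wrist side
```

```text
2.15 [0.4427 0.0691 0.1209] [-3.1393  0.0002  1.5921] 0.0851425526660237 [ 0.7153 -0.1867  0.2033]
```

View pics/wrist_1.png

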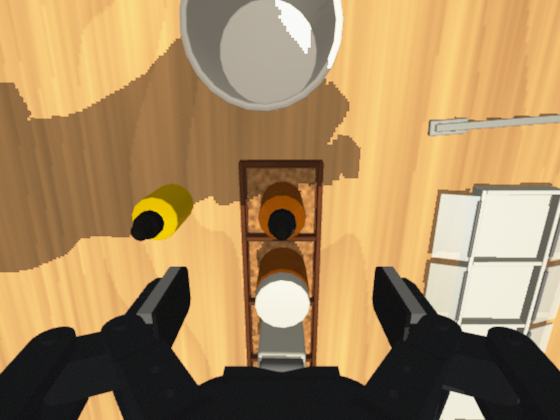

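View pics/side_1.png

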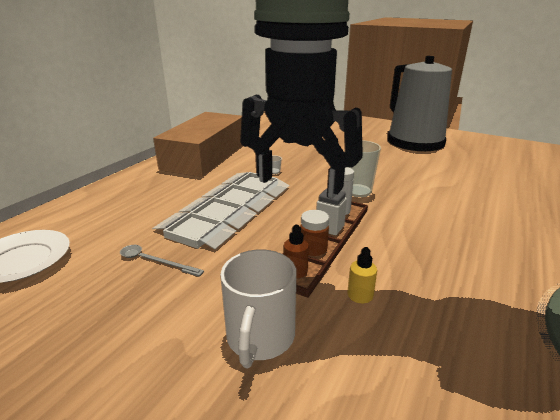

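Run:
```python
import pickle
from h import *
f,g=pickle.load(open("f0.pkl","rb"))
for dx in(-.05,0,.05):
  for dz in (0,.013): print(proj(g,[.4427+dx,.0691,.121+dz]))
w=bot=None
from workcell import bot
s=bot.observe();w=bot.grab_frame("wrist")
from scipy.spatial.transform import Rotation as R
T=np.eye(4);T[:3,:3]=R.from_euler('xyz',s["tool_rot"]).as_matrix();T[:3,3]=s["position"]
C=T@w["tool_from_camera"]
w["pose"]=C
print("bulb",onz(w,283,224,.078),"jar",onz(w,282,302,.064),"dropper rack corner",onz(w,242,163,.012),onz(w,322,163,.012))
print("org corner",onz(w,475,188,.014))
```

```text
(np.float64(334.3726645478621), np.float64(206.99107853359794))
(np.float64(335.0634685141846), np.float64(197.4184847944142))
(np.float64(297.4046141063286), np.float64(197.6825981859227))
(np.float64(297.59109845501956), np.float64(188.3889365737318))
(np.float64(263.3566395569995), np.float64(189.10938704318687))
(np.float64(263.11519341768496), np.float64(180.08143303192844))
bulb [0.4453 0.0755 0.078 ] jar [0.4461 0.0097 0.064 ] dropper rack corner [0.4124 0.1022 0.012 ] [0.4762 0.1035 0.012 ]
org corner [0.6011 0.086  0.014 ]
```

>>> {"method": "apply_moves", "body": {"commands": [{"travel":[0.002,0.001,0.04],"twist":[0,0,0],"claw":0.085},{"travel":[0.002,0.001,0.08],"twist":[0,0,0],"claw":0.085},{"travel":[0.002,0.001,0.1],"twist":[0,0,0],"claw":0.085},{"travel":[0.002,0.001,0.1],"twist":[0,0,0],"claw":0.06},{"travel":[0.002,0.001,0.1],"twist":[0,0,0],"claw":0.025},{"travel":[0.002,0.001,0.1],"twist":[0,0,0],"claw":0.025},{"travel":[0.002,0.001,0.1],"twist":[0,0,0],"claw":0.025},{"travel":[0.002,0.001,0.1],"twist":[0,0,0],"claw":0.025},{"travel":[0.002,0.001,0.1],"twist":[0,0,0],"claw":0.025}], "force": 30}}

```text
clock: 3.2
position: [0.4452, 0.0711, 0.0229]
tool_rot: [3.139, -0.0, 1.591]
force: [-2.6, -1.7, 17.0]
grip_width: 0.0333
```

```bash
python3 look.py 2 side
```

```text
3.2 [0.4452 0.0711 0.0229] [ 3.1387 -0.      1.5911] 0.03327018383424142 [-2.6028 -1.6824 17.0307]
```

View pics/side_2.png

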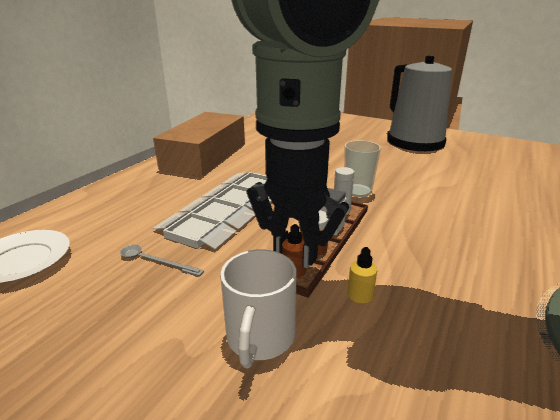

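>>> {"method": "apply_moves", "body": {"commands": [{"travel":[0,0,-0.03],"twist":[0,0,0],"claw":0.025},{"travel":[0,0,-0.07],"twist":[0,0,0],"claw":0.025},{"travel":[0,0,-0.11],"twist":[0,0,0],"claw":0.025},{"travel":[-0.03,0.025,-0.13],"twist":[0,0,0],"claw":0.025},{"travel":[-0.06,0.055,-0.13],"twist":[0,0,0],"claw":0.025},{"travel":[-0.09,0.085,-0.13],"twist":[0,0,0],"claw":0.025},{"travel":[-0.12,0.115,-0.13],"twist":[0,0,0],"claw":0.025},{"travel":[-0.15,0.145,-0.13],"twist":[0,0,0],"claw":0.025},{"travel":[-0.18,0.17,-0.13],"twist":[0,0,0],"claw":0.025},{"travel":[-0.205,0.19,-0.13],"twist":[0,0,0],"claw":0.025}]}}

```text
clock: 4.25
position: [0.6395, -0.1321, 0.1525]
tool_rot: [3.14, 0.0, 1.59]
force: [-0.6, 0.3, -0.9]
grip_width: 0.0326
```

```bash
python3 look.py 3 wrist
```

```text
4.25 [ 0.6395 -0.1321  0.1525] [3.1404 0.0001 1.5903] 0.03262250143709579 [-0.5729  0.3376 -0.9271]
```

View pics/wrist_3.png

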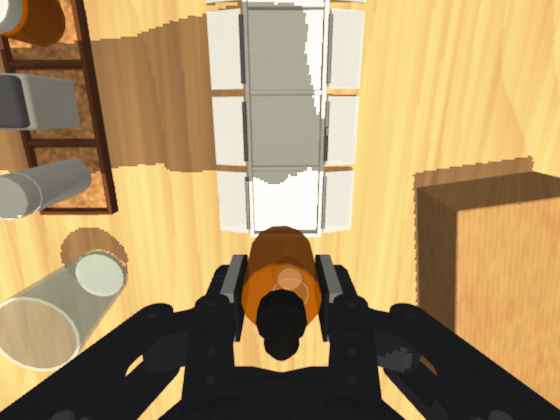

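```bash
cat >> h.py <<'E'
def wristframe(bot):
    from scipy.spatial.transform import Rotation as R
    s=bot.observe();w=bot.grab_frame("wrist")
    T=np.eye(4);T[:3,:3]=R.from_euler('xyz',s["tool_rot"]).as_matrix();T[:3,3]=s["position"]
    w["pose"]=T@w["tool_from_camera"];return s,w
E
python3 - <<'E'
from h import *
from workcell import bot
s,w=wristframe(bot)
print(w["pose"])
a=np.radians(1.2);ax=np.array([np.cos(a),np.sin(a)]);ay=np.array([-np.sin(a),np.cos(a)]);o=np.array([.6402,-.0426])
for y in(.096,.032,-.032,-.096):print(y,proj(w,[*(o+y*ay),.006]))
for u,v in[(248,233),(322,233),(245,93),(325,93),(246,166),(324,166),(246,5)]:print(u,v,onz(w,u,v,.014))
print(onz(w,75,15,.064),onz(w,105,213,.012))
E
```

```text
[[ 0.9999 -0.0148 -0.006   0.6402]
 [ 0.0159  0.9525  0.3041 -0.0609]
 [ 0.0012 -0.3041  0.9526  0.294 ]
 [ 0.      0.      0.      1.    ]]
0.096 (np.float64(280.28054952181526), np.float64(-51.83318822875867))
0.032 (np.float64(280.72511407265677), np.float64(42.615490780072236))
-0.032 (np.float64(281.1075461564796), np.float64(123.86399577059285))
-0.096 (np.float64(281.4400204797519), np.float64(194.49886887953727))
248 233 [ 0.6111 -0.1746  0.014 ]
322 233 [ 0.6812 -0.1735  0.014 ]
245 93 [ 0.6106 -0.05    0.014 ]
325 93 [ 0.6768 -0.0489  0.014 ]
246 166 [ 0.6103 -0.1108  0.014 ]
324 166 [ 0.6794 -0.1097  0.014 ]
246 5 [0.6125 0.0135 0.014 ]
[ 0.5088 -0.0071  0.064 ] [ 0.4777 -0.1574  0.012 ]
```

>>> {"method": "apply_moves", "body": {"commands": [{"travel":[-0.0095,0.003,0.0],"twist":[0,0,0],"claw":0.025},{"travel":[-0.0095,0.003,0.04],"twist":[0,0,0],"claw":0.025},{"travel":[-0.0095,0.003,0.08],"twist":[0,0,0],"claw":0.025},{"travel":[-0.0095,0.003,0.11],"twist":[0,0,0],"claw":0.025},{"travel":[-0.0095,0.003,0.125],"twist":[0,0,0],"claw":0.025},{"travel":[-0.0095,0.003,0.129],"twist":[0,0,0],"claw":0.025},{"travel":[-0.0095,0.003,0.131],"twist":[0,0,0],"claw":0.025},{"travel":[-0.0095,0.003,0.131],"twist":[0,0,0],"claw":0.025}]}}

```text
clock: 5.15
position: [0.6424, -0.1393, 0.0217]
tool_rot: [3.14, 0.0, 1.592]
force: [-0.1, -0.8, -0.0]
grip_width: 0.0332
```

```bash
python3 look.py 4 side
```

```text
5.15 [ 0.6424 -0.1393  0.0217] [3.1398 0.0003 1.5917] 0.03321668738800804 [-0.1261 -0.8037 -0.0176]
```

View pics/side_4.png

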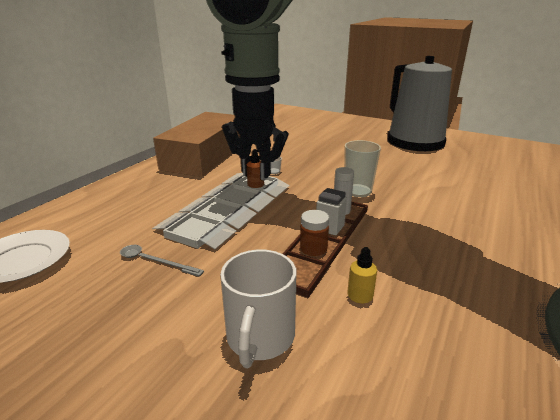

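>>> {"method": "apply_moves", "body": {"commands": [{"travel":[0,0,0.001],"twist":[0,0,0],"claw":0.025},{"travel":[0,0,0.001],"twist":[0,0,0],"claw":0.045},{"travel":[0,0,0.001],"twist":[0,0,0],"claw":0.07},{"travel":[0,0,0.001],"twist":[0,0,0],"claw":0.07},{"travel":[0,0,0.001],"twist":[0,0,0],"claw":0.07},{"travel":[0,0,-0.03],"twist":[0,0,0],"claw":0.07},{"travel":[0,0,-0.07],"twist":[0,0,0],"claw":0.085},{"travel":[0,0,-0.11],"twist":[0,0,0],"claw":0.085},{"travel":[0.02,-0.03,-0.13],"twist":[0,0,0],"claw":0.085},{"travel":[0.05,-0.06,-0.13],"twist":[0,0,0],"claw":0.085}]}}

```text
clock: 6.2
position: [0.5811, -0.0913, 0.1528]
tool_rot: [3.137, 0.001, 1.589]
force: [1.1, 1.8, -0.6]
grip_width: 0.0852
```

```bash
python3 look.py 5 side top
```

```text
6.2 [ 0.5811 -0.0913  0.1528] [3.1374 0.0011 1.5891] 0.08518180397833872 [ 1.125   1.7962 -0.5814]
```

View pics/side_5.png

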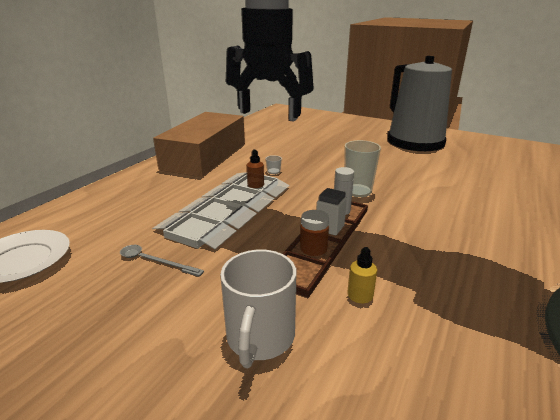

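>>> {"method": "apply_moves", "body": {"commands": [{"travel":[0.035,-0.035,0],"twist":[0,0,0],"claw":0.085},{"travel":[0.065,-0.07,0],"twist":[0,0,0],"claw":0.085},{"travel":[0.095,-0.105,0],"twist":[0,0,0],"claw":0.085},{"travel":[0.103,-0.134,0.01],"twist":[0,0,0],"claw":0.085},{"travel":[0.103,-0.134,0.03],"twist":[0,0,0],"claw":0.085},{"travel":[0.103,-0.134,0.07],"twist":[0,0,0],"claw":0.085},{"travel":[0.103,-0.134,0.11],"twist":[0,0,0],"claw":0.085},{"travel":[0.103,-0.134,0.13],"twist":[0,0,0],"claw":0.085},{"travel":[0.103,-0.134,0.131],"twist":[0,0,0],"claw":0.065},{"travel":[0.103,-0.134,0.131],"twist":[0,0,0],"claw":0.055}]}}

```text
clock: 7.3
position: [0.4445, 0.0099, 0.0196]
tool_rot: [-3.141, -0.0, 1.592]
force: [-0.5, 0.0, 0.3]
grip_width: 0.0588
```

>>> {"method": "apply_moves", "body": {"commands": [{"travel":[0,0,0],"twist":[0,0,0],"claw":0.033},{"travel":[0,0,0],"twist":[0,0,0],"claw":0.033},{"travel":[0,0,0],"twist":[0,0,0],"claw":0.033},{"travel":[0,0,0],"twist":[0,0,0],"claw":0.033},{"travel":[0,0,0],"twist":[0,0,0],"claw":0.033}]}}

```text
clock: 7.8
position: [0.4452, 0.0097, 0.0206]
tool_rot: [3.139, -0.0, 1.591]
force: [-2.5, 1.0, 8.2]
grip_width: 0.0414
```

```bash
python3 look.py 6 wrist
```

```text
7.8 [0.4452 0.0097 0.0206] [ 3.1393 -0.0001  1.5913] 0.04136783189255923 [-2.5173  0.9808  8.2446]
```

View pics/wrist_6.png

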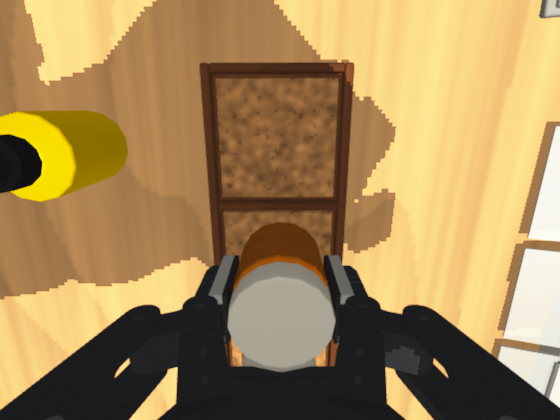

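>>> {"method": "apply_moves", "body": {"commands": [{"travel":[0,0,-0.03],"twist":[0,0,0],"claw":0.033},{"travel":[0,0,-0.07],"twist":[0,0,0],"claw":0.033},{"travel":[0,0,-0.11],"twist":[0,0,0],"claw":0.033},{"travel":[-0.015,0.035,-0.13],"twist":[0,0,0],"claw":0.033},{"travel":[-0.035,0.075,-0.13],"twist":[0,0,0],"claw":0.033},{"travel":[-0.055,0.115,-0.13],"twist":[0,0,0],"claw":0.033},{"travel":[-0.07,0.155,-0.13],"twist":[0,0,0],"claw":0.033},{"travel":[-0.085,0.185,-0.13],"twist":[0,0,0],"claw":0.033},{"travel":[-0.089,0.196,-0.12],"twist":[0,0,0],"claw":0.033},{"travel":[-0.089,0.196,-0.1],"twist":[0,0,0],"claw":0.033}]}}

```text
clock: 8.85
position: [0.6441, -0.0761, 0.1206]
tool_rot: [3.138, -0.0, 1.59]
force: [-0.7, 0.4, -1.3]
grip_width: 0.0411
```

>>> {"method": "apply_moves", "body": {"commands": [{"travel":[0,0,0.04],"twist":[0,0,0],"claw":0.033},{"travel":[0,0,0.07],"twist":[0,0,0],"claw":0.033},{"travel":[0,0,0.09],"twist":[0,0,0],"claw":0.033},{"travel":[0,0,0.097],"twist":[0,0,0],"claw":0.033},{"travel":[0,0,0.1],"twist":[0,0,0],"claw":0.033},{"travel":[0,0,0.1],"twist":[0,0,0],"claw":0.033}]}}

```text
clock: 9.45
position: [0.6426, -0.0752, 0.0203]
tool_rot: [3.141, -0.0, 1.592]
force: [-0.7, 0.4, -0.5]
grip_width: 0.0411
```

```bash
python3 look.py 7 side
```

```text
9.45 [ 0.6426 -0.0752  0.0203] [ 3.1405 -0.      1.5916] 0.04113157198244957 [-0.6589  0.3601 -0.5231]
```

View pics/side_7.png

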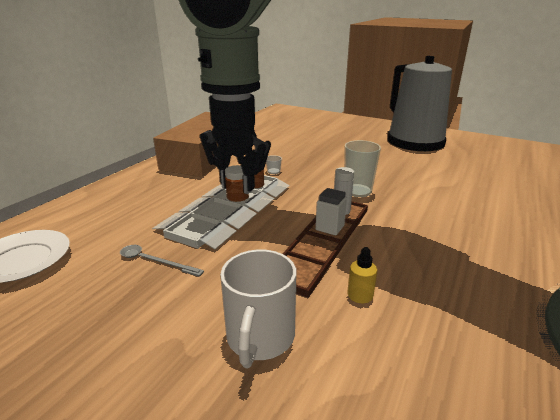

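>>> {"method": "apply_moves", "body": {"commands": [{"travel":[0,0,0.0015],"twist":[0,0,0],"claw":0.033},{"travel":[0,0,0.0015],"twist":[0,0,0],"claw":0.05},{"travel":[0,0,0.0015],"twist":[0,0,0],"claw":0.07},{"travel":[0,0,0.0015],"twist":[0,0,0],"claw":0.075},{"travel":[0,0,0.0015],"twist":[0,0,0],"claw":0.075},{"travel":[0,0,-0.03],"twist":[0,0,0],"claw":0.075},{"travel":[0,0,-0.07],"twist":[0,0,0],"claw":0.085},{"travel":[0,0,-0.11],"twist":[0,0,0],"claw":0.085},{"travel":[0.005,-0.03,-0.13],"twist":[0,0,0],"claw":0.085},{"travel":[0.01,-0.07,-0.13],"twist":[0,0,0],"claw":0.085}]}}

```text
clock: 10.5
position: [0.5733, -0.0661, 0.152]
tool_rot: [3.137, 0.0, 1.592]
force: [0.1, 0.3, -0.3]
grip_width: 0.0848
```

>>> {"method": "apply_moves", "body": {"commands": [{"travel":[0.005,-0.04,0],"twist":[0,0,0],"claw":0.085},{"travel":[0.01,-0.08,0],"twist":[0,0,0],"claw":0.085},{"travel":[0.015,-0.11,0],"twist":[0,0,0],"claw":0.085},{"travel":[0.015,-0.1275,0.01],"twist":[0,0,0],"claw":0.085},{"travel":[0.015,-0.1275,0.01],"twist":[0,0,0],"claw":0.085}]}}

```text
clock: 11.0
position: [0.442, -0.0547, 0.1389]
tool_rot: [-3.14, 0.001, 1.592]
force: [0.8, -0.1, 0.7]
grip_width: 0.0853
```

```bash
python3 look.py 8 wrist side
```

```text
11.0 [ 0.442  -0.0547  0.1389] [-3.1399  0.001   1.5919] 0.08527698554319597 [ 0.7942 -0.0538  0.7159]
```

View pics/wrist_8.png

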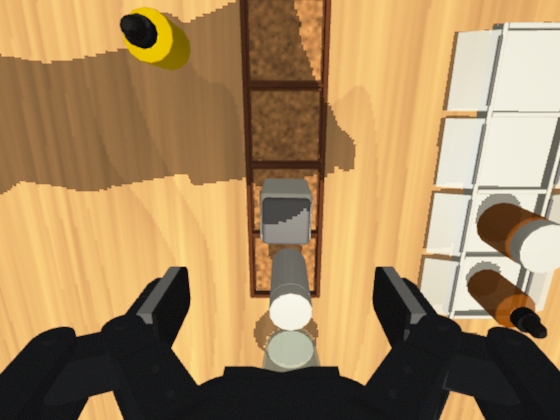

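View pics/side_8.png

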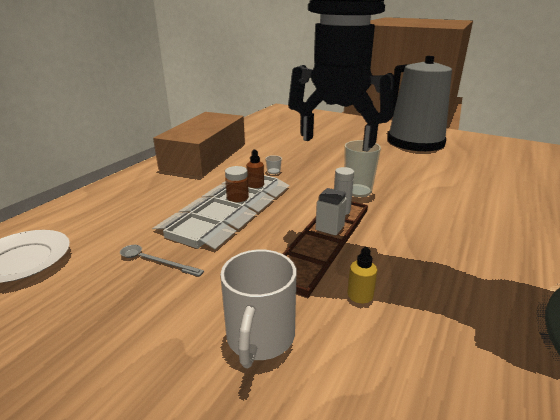

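>>> {"method": "apply_moves", "body": {"commands": [{"travel":[0,0.003,0.04],"twist":[0,0,0],"claw":0.085},{"travel":[0,0.003,0.08],"twist":[0,0,0],"claw":0.085},{"travel":[0,0.003,0.11],"twist":[0,0,0],"claw":0.085},{"travel":[0,0.003,0.117],"twist":[0,0,0],"claw":0.07},{"travel":[0,0.003,0.117],"twist":[0,0,0],"claw":0.05},{"travel":[0,0.003,0.117],"twist":[0,0,0],"claw":0.03},{"travel":[0,0.003,0.117],"twist":[0,0,0],"claw":0.03},{"travel":[0,0.003,0.117],"twist":[0,0,0],"claw":0.03},{"travel":[0,0.003,0.117],"twist":[0,0,0],"claw":0.03},{"travel":[0,0.003,0.117],"twist":[0,0,0],"claw":0.03}]}}

```text
clock: 12.1
position: [0.4483, -0.0545, 0.0236]
tool_rot: [3.139, 0.0, 1.591]
force: [-0.7, 0.5, 10.8]
grip_width: 0.0376
```

```bash
python3 look.py 9 wrist
```

```text
12.1 [ 0.4483 -0.0545  0.0236] [3.1391 0.0004 1.5914] 0.03756063034607012 [-0.7317  0.5197 10.7748]
```

View pics/wrist_9.png

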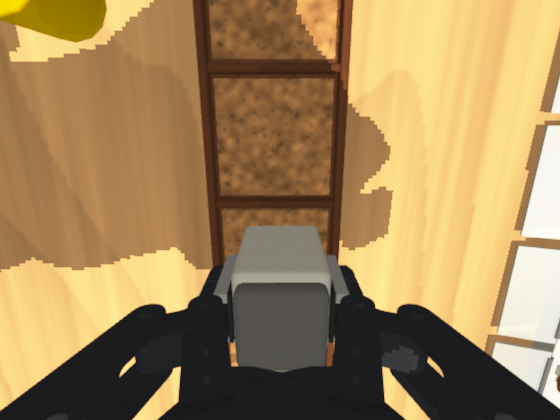

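>>> {"method": "apply_moves", "body": {"commands": [{"travel":[0,0,-0.03],"twist":[0,0,0],"claw":0.03},{"travel":[0,0,-0.07],"twist":[0,0,0],"claw":0.03},{"travel":[0,0,-0.11],"twist":[0,0,0],"claw":0.03},{"travel":[0.01,0.035,-0.13],"twist":[0,0,0],"claw":0.03},{"travel":[0.02,0.075,-0.13],"twist":[0,0,0],"claw":0.03},{"travel":[0.03,0.115,-0.13],"twist":[0,0,0],"claw":0.03},{"travel":[0.04,0.155,-0.13],"twist":[0,0,0],"claw":0.03},{"travel":[0.04,0.185,-0.13],"twist":[0,0,0],"claw":0.03},{"travel":[0.04,0.193,-0.12],"twist":[0,0,0],"claw":0.03},{"travel":[0.04,0.193,-0.1],"twist":[0,0,0],"claw":0.03}]}}

```text
clock: 13.15
position: [0.6409, -0.0101, 0.1235]
tool_rot: [3.139, -0.001, 1.591]
force: [-0.2, -0.4, -1.0]
grip_width: 0.038
```

>>> {"method": "apply_moves", "body": {"commands": [{"travel":[0,0,0.04],"twist":[0,0,0],"claw":0.03},{"travel":[0,0,0.07],"twist":[0,0,0],"claw":0.03},{"travel":[0,0,0.09],"twist":[0,0,0],"claw":0.03},{"travel":[0,0,0.097],"twist":[0,0,0],"claw":0.03},{"travel":[0,0,0.1],"twist":[0,0,0],"claw":0.03},{"travel":[0,0,0.1],"twist":[0,0,0],"claw":0.03}]}}

```text
clock: 13.75
position: [0.6397, -0.0104, 0.0232]
tool_rot: [3.141, -0.0, 1.591]
force: [-0.4, 0.1, -0.5]
grip_width: 0.0377
```

```bash
python3 look.py 10 side
```

```text
13.75 [ 0.6397 -0.0104  0.0232] [ 3.1406 -0.0001  1.5914] 0.03770697933269563 [-0.4326  0.0599 -0.5177]
```

View pics/side_10.png

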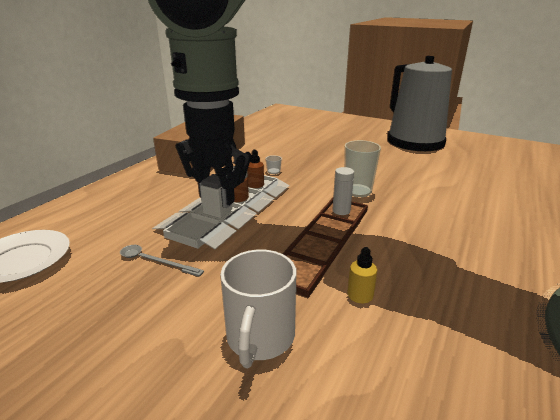

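>>> {"method": "apply_moves", "body": {"commands": [{"travel":[0,0,0.0015],"twist":[0,0,0],"claw":0.03},{"travel":[0,0,0.0015],"twist":[0,0,0],"claw":0.05},{"travel":[0,0,0.0015],"twist":[0,0,0],"claw":0.07},{"travel":[0,0,0.0015],"twist":[0,0,0],"claw":0.075},{"travel":[0,0,0.0015],"twist":[0,0,0],"claw":0.075},{"travel":[0,0,-0.03],"twist":[0,0,0],"claw":0.075},{"travel":[0,0,-0.07],"twist":[0,0,0],"claw":0.085},{"travel":[0,0,-0.11],"twist":[0,0,0],"claw":0.085},{"travel":[-0.005,-0.03,-0.13],"twist":[0,0,0],"claw":0.085},{"travel":[-0.03,-0.06,-0.13],"twist":[0,0,0],"claw":0.085}]}}

```text
clock: 14.8
position: [0.5808, -0.0388, 0.1552]
tool_rot: [3.137, -0.001, 1.595]
force: [0.5, -0.8, -1.1]
grip_width: 0.0851
```

>>> {"method": "apply_moves", "body": {"commands": [{"travel":[-0.02,-0.04,0],"twist":[0,0,0],"claw":0.085},{"travel":[-0.045,-0.08,0],"twist":[0,0,0],"claw":0.085},{"travel":[-0.065,-0.115,0],"twist":[0,0,0],"claw":0.085},{"travel":[-0.073,-0.132,0.01],"twist":[0,0,0],"claw":0.085},{"travel":[-0.073,-0.132,0.01],"twist":[0,0,0],"claw":0.085}]}}

```text
clock: 15.3
position: [0.4471, -0.119, 0.1418]
tool_rot: [-3.139, 0.001, 1.589]
force: [0.1, 0.7, 0.0]
grip_width: 0.0848
```

```bash
python3 look.py 11 wrist side
```

```text
15.3 [ 0.4471 -0.119   0.1418] [-3.1395  0.001   1.5891] 0.0848479962443063 [0.0574 0.6819 0.0499]
```

View pics/wrist_11.png

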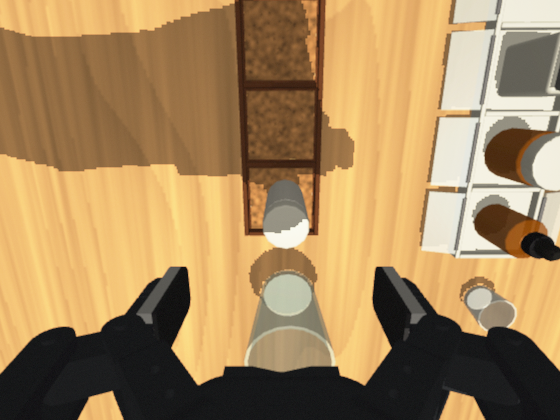

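View pics/side_11.png

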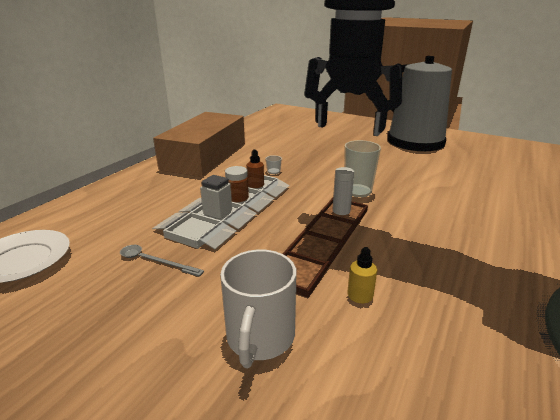

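Run:
```python
from h import *
from workcell import bot
s,w=wristframe(bot)
print("tube",onz(w,287,230,.086))
print("glass base",onz(w,288,293,.004)); 
for z in(.1,.11):
  a,b=onz(w,247,358,z),onz(w,333,358,z);print(a,b,"near rim? ",onz(w,289,340,z))
```

```text
tube [ 0.4542 -0.1195  0.086 ]
glass base [ 0.4593 -0.2197  0.004 ]
[ 0.4278 -0.2127  0.1   ] [ 0.4893 -0.2114  0.1   ] near rim?  [ 0.4574 -0.1965  0.1   ]
[ 0.4289 -0.2034  0.11  ] [ 0.4871 -0.2022  0.11  ] near rim?  [ 0.4569 -0.1881  0.11  ]
```

>>> {"method": "apply_moves", "body": {"commands": [{"travel":[0.001,0.005,0.03],"twist":[0,0,0],"claw":0.085},{"travel":[0.001,0.005,0.07],"twist":[0,0,0],"claw":0.085},{"travel":[0.001,0.005,0.1],"twist":[0,0,0],"claw":0.085},{"travel":[0.001,0.005,0.115],"twist":[0,0,0],"claw":0.07},{"travel":[0.001,0.005,0.115],"twist":[0,0,0],"claw":0.05},{"travel":[0.001,0.005,0.115],"twist":[0,0,0],"claw":0.024},{"travel":[0.001,0.005,0.115],"twist":[0,0,0],"claw":0.024},{"travel":[0.001,0.005,0.115],"twist":[0,0,0],"claw":0.024},{"travel":[0.001,0.005,0.115],"twist":[0,0,0],"claw":0.024},{"travel":[0.001,0.005,0.115],"twist":[0,0,0],"claw":0.024}]}}

```text
clock: 16.45
position: [0.4554, -0.1162, 0.0283]
tool_rot: [3.14, 0.0, 1.592]
force: [-0.7, 1.7, 10.0]
grip_width: 0.0313
```

```bash
python3 look.py 12 wrist
```

```text
16.45 [ 0.4554 -0.1162  0.0283] [3.1396 0.0003 1.5916] 0.03134636344551181 [-0.6581  1.7207 10.0152]
```

View pics/wrist_12.png

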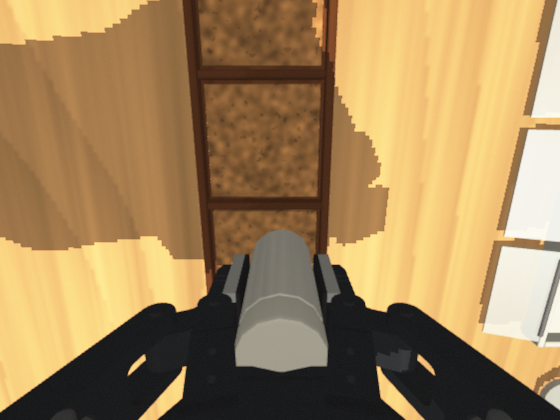

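>>> {"method": "apply_moves", "body": {"commands": [{"travel":[0,0,-0.03],"twist":[0,0,0],"claw":0.024},{"travel":[0,0,-0.07],"twist":[0,0,0],"claw":0.024},{"travel":[0,0,-0.11],"twist":[0,0,0],"claw":0.024},{"travel":[0.03,0.02,-0.13],"twist":[0,0,0],"claw":0.024},{"travel":[0.06,0.05,-0.13],"twist":[0,0,0],"claw":0.024},{"travel":[0.09,0.08,-0.13],"twist":[0,0,0],"claw":0.024},{"travel":[0.12,0.11,-0.13],"twist":[0,0,0],"claw":0.024},{"travel":[0.145,0.145,-0.13],"twist":[0,0,0],"claw":0.024},{"travel":[0.166,0.175,-0.13],"twist":[0,0,0],"claw":0.024},{"travel":[0.166,0.1865,-0.12],"twist":[0,0,0],"claw":0.024}]}}

```text
clock: 17.5
position: [0.6399, 0.0577, 0.1487]
tool_rot: [3.138, -0.002, 1.595]
force: [-0.8, -0.2, -0.3]
grip_width: 0.0311
```

>>> {"method": "apply_moves", "body": {"commands": [{"travel":[0,0,0.03],"twist":[0,0,0],"claw":0.024},{"travel":[0,0,0.07],"twist":[0,0,0],"claw":0.024},{"travel":[0,0,0.1],"twist":[0,0,0],"claw":0.024},{"travel":[0,0,0.115],"twist":[0,0,0],"claw":0.024},{"travel":[0,0,0.12],"twist":[0,0,0],"claw":0.024},{"travel":[0,0,0.12],"twist":[0,0,0],"claw":0.024}]}}

```text
clock: 18.1
position: [0.6378, 0.0536, 0.0279]
tool_rot: [3.141, -0.0, 1.591]
force: [-0.2, 0.4, -0.6]
grip_width: 0.0309
```

```bash
python3 look.py 13 side
```

```text
18.1 [0.6378 0.0536 0.0279] [ 3.1412 -0.0001  1.5915] 0.03092141415598339 [-0.2423  0.4389 -0.6179]
```

View pics/side_13.png

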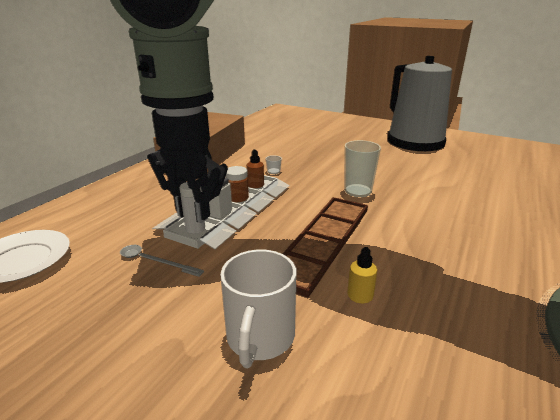

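>>> {"method": "apply_moves", "body": {"commands": [{"travel":[0,0,0.0015],"twist":[0,0,0],"claw":0.024},{"travel":[0,0,0.0015],"twist":[0,0,0],"claw":0.045},{"travel":[0,0,0.0015],"twist":[0,0,0],"claw":0.07},{"travel":[0,0,0.0015],"twist":[0,0,0],"claw":0.075},{"travel":[0,0,0.0015],"twist":[0,0,0],"claw":0.075},{"travel":[0,0,-0.03],"twist":[0,0,0],"claw":0.075},{"travel":[0,0,-0.07],"twist":[0,0,0],"claw":0.085},{"travel":[0,0,-0.11],"twist":[0,0,0],"claw":0.085},{"travel":[0,0,-0.15],"twist":[0,0,0],"claw":0.085},{"travel":[0,-0.03,-0.18],"twist":[0,0,0],"claw":0.085}]}}

```text
clock: 19.15
position: [0.6094, 0.0534, 0.2096]
tool_rot: [3.139, -0.001, 1.591]
force: [-0.7, 0.4, -0.5]
grip_width: 0.085
```

>>> {"method": "apply_moves", "body": {"commands": [{"travel":[-0.03,-0.03,0],"twist":[0,0,0]},{"travel":[-0.06,-0.06,0],"twist":[0,0,0]},{"travel":[-0.09,-0.09,0],"twist":[0,0,0]},{"travel":[-0.12,-0.12,0],"twist":[0,0,0]},{"travel":[-0.16,-0.15,0],"twist":[0,0,0]},{"travel":[-0.21,-0.15,0],"twist":[0,0,0]},{"travel":[-0.26,-0.15,0],"twist":[0,0,0]},{"travel":[-0.3,-0.15,0],"twist":[0,0,0]},{"travel":[-0.33,-0.15,0],"twist":[0,0,0]},{"travel":[-0.33,-0.15,0],"twist":[0,0,0]}]}}

```text
invalid input at $.commands[0]: expected keys travel, twist, claw
```

```bash
python3 look.py 14 side top; python3 -c "
import cv2
a=cv2.imread('pics/top_14.png')[70:270,185:425];cv2.imwrite('pics/top_14z.png',cv2.resize(a,None,fx=3,fy=3,interpolation=cv2.INTER_CUBIC))"
```

```text
19.15 [0.6094 0.0534 0.2096] [ 3.1388 -0.0012  1.591 ] 0.08496487774958722 [-0.7012  0.3976 -0.4712]
```

View pics/top_14z.png

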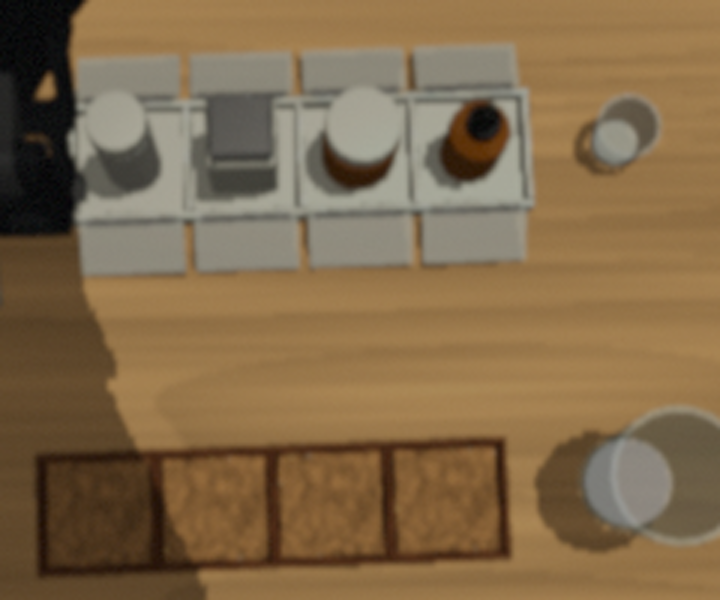

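View pics/side_14.png

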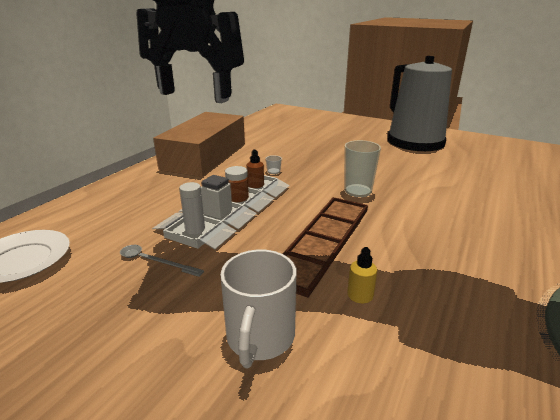

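All four stand in the organizer: tube (116,120), pot (240,125), jar (362,125) and bulb (485,123) in the crop. Next, a numeric check of the offsets.

Run:
```python
import pickle
from h import *
f,g=pickle.load(open("f0.pkl","rb"))
a=np.radians(1.2);ax=np.array([np.cos(a),np.sin(a)]);ay=np.array([-np.sin(a),np.cos(a)]);o=np.array([.6402,-.0426])
for n,u,v,z,y in[("tube",116,120,.084,.096),("pot",240,125,.070,.032),("jar",362,125,.062,-.032),("dropper",485,123,.078,-.096)]:
    p=onz(f,185+(u+.5)/3-.5,70+(v+.5)/3-.5,z)[:2]-o;print(n,"dx %.1f dy %.1f mm"%(1e3*p@ax,1e3*(p@ay-y)))
for u in(187,299,411):  # dividers, mid row 155
    p=onz(f,185+(u+.5)/3-.5,70+(155+.5)/3-.5,.014)[:2]-o;print("divider",1e3*p@ay)
```

```text
tube dx -0.3 dy -2.4 mm
pot dx -0.2 dy -0.2 mm
jar dx 0.3 dy 0.4 mm
dropper dx -6.1 dy 3.0 mm
divider 63.57363912632945
divider 0.8406340579571062
divider -61.957201550458215
```

>>> {"method": "apply_moves", "body": {"commands": [{"travel":[0,-0.03,0],"twist":[0,0,0],"claw":0.085},{"travel":[0,-0.06,0],"twist":[0,0,0],"claw":0.085},{"travel":[0,-0.09,0],"twist":[0,0,0],"claw":0.085},{"travel":[0,-0.11,0],"twist":[0,0,0],"claw":0.085},{"travel":[0,-0.11,0],"twist":[0,0,0],"claw":0.085},{"travel":[0,-0.11,0],"twist":[0,0,0],"claw":0.085}]}}

```text
clock: 19.85
position: [0.4979, 0.0506, 0.2074]
tool_rot: [3.141, 0.0, 1.592]
force: [0.6, -0.4, 0.8]
grip_width: 0.0851
```

Run:
```python
from h import *
from workcell import bot
s,w=wristframe(bot);f=bot.grab_frame("top");g=bot.grab_frame("side")
print(s["clock"],s["position"])
cv2.imwrite("pics/fs.png",cv2.resize(g["frame"][130:260,140:310],None,fx=4.5,fy=4.5,interpolation=cv2.INTER_CUBIC))
cv2.imwrite("pics/ft.png",cv2.resize(f["frame"][80:160,190:400],None,fx=3.8,fy=3.8,interpolation=cv2.INTER_CUBIC))
cv2.imwrite("pics/fw.png",w["frame"])
hsv=cv2.cvtColor(f["frame"],cv2.COLOR_BGR2HSV)
m=(hsv[100:140,325:365,2]<40);r=np.argwhere(m);print("bulb px",r.mean(0)+[100,325],len(r),onz(f,*(r.mean(0)+[100,325])[::-1],.078))
print("expected bulb px if upright at .6424,-.1393:",proj(f,[.6424,-.1393,.076]),proj(g,[.6424,-.1393,.078]),proj(g,[.6424,-.1393,.006]))
```

```text
19.85 [0.4979 0.0506 0.2074]
bulb px [110.4167 345.5278] 72 [ 0.6364 -0.1345  0.078 ]
expected bulb px if upright at .6424,-.1393: (np.float64(348.36725309134926), np.float64(107.0324376407455)) (np.float64(253.96081801672364), np.float64(150.4864578547586)) (np.float64(255.2282829484833), np.float64(184.18673901200657))
```

View pics/fs.png

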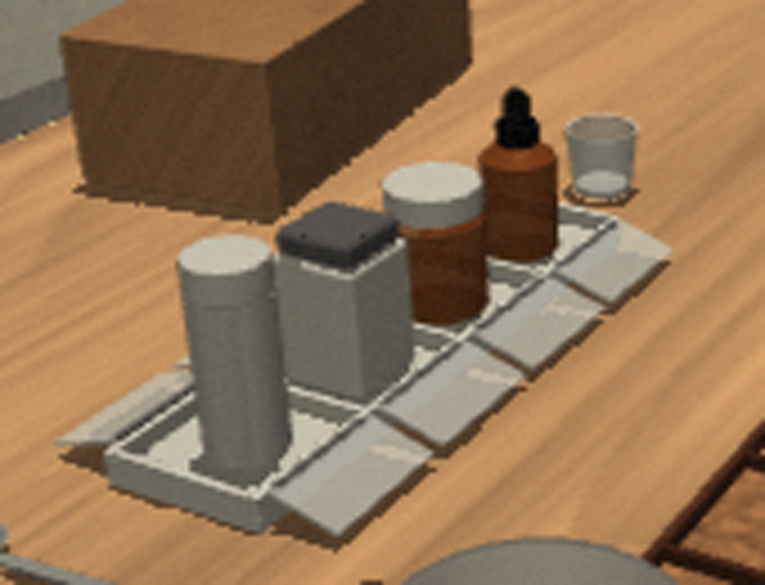

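View pics/ft.png

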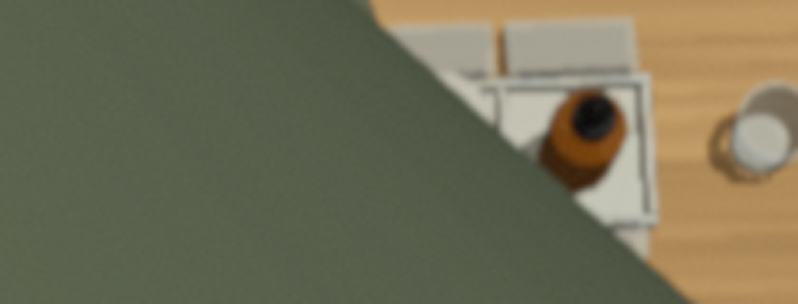

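The dropper is upright in the close-up. Its apparent 6 mm offset is mostly because the black blob also includes the lower collar, and it is well inside the tolerance anyway. The arm is clear and everything is still.

```bash
python3 -c "
from workcell import bot
print(bot.observe()['qd']);print(bot.job_done())"
```

```text
[-9.78879587e-04  9.32477571e-05 -5.42521588e-04  2.75873861e-03
 -1.73208979e-03 -1.50545883e-03  1.73386266e-03]
the job is handed in; nothing more can be done
None
```

All four containers are now in the white organizer in reverse order, and I handed the job in at about 20 s on the robot's clock. Seen from the robot, left to right, they are tube, pot, jar, dropper. In the rack they had been dropper, jar, pot, tube. The yellow look-alike was not touched.

**Last checks:** All four look upright, released and standing in their own compartments. The tube, pot and jar measured within about 2.5 mm of their compartment centres.

**One disagreement:** The dropper's black top measured 6 mm off in x and 3 mm off in y. That is still inside the 15.5 mm limit. I put most of it down to the mask mixing the bulb with the lower collar. The gripper released it within about 1 mm of the compartment's centre, and the close-up side view shows it upright.

One retreat call was refused because it lacked the gripper value. I replaced it with a shorter retreat, and the arm ended well clear of everything.

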